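# Lock the handle nut on the scraping block's hold-down

### The arm

A 7-joint arm with a two-finger parallel gripper is mounted at the origin on the work surface. World frame = base frame: x ahead of the robot, y to its left, z up, the work surface at z = 0. Lengths are in m, angles in rad, forces in N, time in s.
With the tool pointing down it reaches from about 0.425 to 0.875 m from the base axis. Payload 4.7 kg.
Tool frame: the origin (TCP) lies on the centre line of the jaws, within the pads' length; the fingertips stand 8 mm ahead of it and the grasp point (between the pads) lies 11 mm behind it; z points along the fingers, y is the direction in which the jaws open and shut (so a half turn about z gives the same grasp; the last joint's range is limited). The gripper opens to 87 mm and grips with 3 to 60 N. Pads are 19 mm wide; open, the fingers measure 117 mm over their backs; the gripper's body (75 mm by 190 mm) begins 51 mm behind the grasp point.
Start: joints at [-1.324, 0.321, -0.07, 1.45, 0.023, 1.371, -0.057], TCP at [0.15, 0.632, 0.231] pointing down, gripper open.
Joint ranges: [-2.86, 2.86], [-0.3, 2.09], [-1.38, 1.24], [0.06, 2.45], [-1.56, 4.7], [0.09, 2.05], [-2.69, 2.69]. Speed limits (rad/s): [2.57, 2.57, 3.14, 3.14, 3.14, 3.14, 3.14].

### API

Orientations are given as a rotation vector (axis times angle).
In Python, from bench import status, optics, order gives the robot as it stands.
- The arm moves only by the tool step_arm, never from a script. Its argument "rows" is a list of rows, each a list of 3 entries, a list of its own where there are three numbers: the turn, a rotation vector about the tool's x, y, z in degrees, then the shift along the tool's x, y, z in mm, then the finger opening in mm, from 0 to 87. A call has 1 to 12 rows; each row shifts and turns the pose as measured when the row begins, along the tool's axes as they then stand; what a row does not reach is not made up. A row lasts 1/12 s, in which the tool goes at most 41.7 mm and 7.16 degrees, less where a joint would pass 70% of its speed; a pose out of reach is approached as far as the arm can. A call is refused whole if a number of a shift passes 41.7 or a number of a turn 7.16, either way. A call with a gripper value outside its range is refused whole. The fingers move at their own pace and stop on an object; "grip_force" is the grip in N (left out, the last holds). Time passes only in rows, so rows that do not move let the fingers close. It gives the time, the measured TCP pose, the force and the opening at its end, in the units of the state.
- status.get_state(): the state, without advancing time (a new reading comes with each control period).
- optics.get_image(name): name is "scene" or "top" or "wrist"; returns a dict with "frame" (400x640x3 uint8, red, green, blue), "range_z" (400x640 float32, m along the optical axis (not along the pixel's ray), 0 where there is no reading), "K" (3x3 intrinsics, pixels), "R" (3x3) and "t" (3): a world point X has camera coordinates R X + t. Camera axes: x right, y down, z forward; pixel columns grow to the right and rows downward; lengths in m; the calibration is good to about 2 mm. A picture is of the moment at which its call begins.
- order.close_job(): hands the job in, once; it reports no verdict.
The state is a dict: "time": time; "joint_positions": joint angles; "qd": joint speeds; "joint_torque": joint torques, N m; "position": TCP position; "tool_rot": TCP orientation; "ft_force": force on the tool from outside, world axes, zero at the start; "torque": the same for the moment, N m; "grip_width": opening from 0.0 (shut) to 1.0 (fully open).
Only numpy, scipy, OpenCV 4.12 (cv2) and the standard library are available. Lean on these libraries where they do the work, as an engineer would, in place of code of your own. Each camera call takes 0.05 s, during which the arm holds its last target.

### The job

The scraping block is held down by a strap on a threaded stud, and the plain lower nut on that stud is already set. Run the upper nut, the one with the handle bar, down onto the lower nut and lock it tight with a last push of about 10 N near the end of its bar, not so hard that the lower nut turns along. Then let go, and leave the gouge, the cleaver and the stick where they lie.

Things in the scene. Friction and masses are not known exactly. Their poses are not given: they have to be found in the camera images.
- hold_down: Fixture on the bench; origin: foot of the upright stud (30 mm thick, top at 114 mm) on the bench top, z up. Half-round wooden scraping block, 116 mm wide, 56 mm high, 250 mm long, along -y from y = -82 mm; packing block 75 x 50 mm at y = +70 mm. They carry a dark steel strap on hardwood pads, 62 x 175 x 12 mm along y, its top 47 to 49 mm up, with a washer 56 mm across and 4 mm thick.
- set_nut: The lower nut, a plain steel hexagon 46 mm across flats, 24 mm thick, on the washer. Origin: centre of its underside, 51 to 53 mm above the bench, as the pads under the strap vary; z up. It is set on the strap; only a torque of 0.9 N m or more, passed on by the nut above, drags it round (13 N pushed 72 mm out).
- set_nut_corner (a point): The upper end of a corner edge of the lower nut, 26.6 mm from the stud's axis, 24 mm above the nut's underside; it moves only if the lower nut turns.
- lock_nut: The upper nut: same hexagon, with a 12 mm bar welded on both sides along its y axis, 12 mm above the hexagon's underside, ends 88 mm from the stud. Origin: centre of that underside, z up; below it a collar, 44 mm across, stands out 2 to 4.5 mm (nuts differ). Clockwise from above it drops 6 mm a turn, freely, until the collar meets the lower nut; 0.7 rad on, the push is 10 N. Stays tight.
- gouge: A carving gouge, 240 mm long with a round 29 mm thick wooden handle, lying on the bench along its y axis (handle at +y). Origin: on the bench under its middle. A bystander.
- cleaver: A cleaver lying flat, 375 mm long along its x axis (26 mm thick wooden handle towards -x, 190 x 64 mm blade towards +x). Origin: on the bench, near where the handle meets the blade. A bystander.
- stick: A half-round stick of dark wood, 140 mm long along its y axis, 34 mm wide, 15 mm high, lying on its flat side. Origin: centre of its underside. A bystander.

How it is judged:
By the outcome, as a careful person would: the job done as asked, in the order asked, and still so for the second after the job is handed in, with the robot touching nothing.
It also fails if it takes over 72 s, if anything falls off the work surface, if the arm or the gripper's body presses on something with over 40 N, if the wrist force passes 120 N, or if a joint passes its speed limit or range.

## Working session

There is one attempt and no reset: what is moved stays moved. The work goes in short steps, Python scripts to look and compute and a tool call to move; the robot and the scene stay as the last step left them, time stands still between calls to the robot, and variables do not carry over. Pictures are saved under pics/ and viewed, and the job is handed in when it is done.

Besides the shell and the picture viewer there is one more tool, called after "Request:" as name(argument=value, ...) on one line, values as JSON. step_arm: Moves the arm, as the interface text tells. Its arguments: {"type":"object","properties":{"rows":{"type":"array"},"grip_force":{"type":"number"}},"required":["rows"]}

```bash
mkdir -p pics; ls; python3 - <<'E'
from bench import status, optics
import cv2,numpy as np
s=status.get_state();print(s)
for n in ["scene","top","wrist"]:
    d=optics.get_image(n);cv2.imwrite(f"pics/{n}0.png",d["frame"][:,:,::-1]);np.savez(f"pics/{n}0.npz",**d);print(n,d["K"],d["R"],d["t"])
E
```

```text
pics
{'time': 0.0, 'joint_positions': array([-1.32390139,  0.32182424, -0.07005513,  1.45168769,  0.02260345,
        1.37077845, -0.05689244]), 'qd': array([ 0.00095353, -0.00085273,  0.00038041,  0.00030916, -0.0006538 ,
       -0.00056823, -0.00155457]), 'joint_torque': array([-1.41976589e-04, -4.91280019e+01, -4.04051598e-01, -3.12529886e+01,
       -6.39930367e-02,  4.35029995e-02,  1.57211844e-04]), 'position': array([0.14989644, 0.63192689, 0.22945409]), 'tool_rot': array([-3.64817987e-01, -3.12022476e+00,  2.99712215e-03]), 'ft_force': array([-0.22933576, -0.19522995,  0.20869246]), 'torque': array([-0.05009294, -0.05015608, -0.03873161]), 'grip_width': 0.9984329805112131}
scene [[362.0275997    0.         322.15687299]
 [  0.         362.0275997  203.27179734]
 [  0.           0.           1.        ]] [[ 0.44507298  0.89549372 -0.00102317]
 [ 0.59785922 -0.29799469 -0.74415289]
 [-0.66668913  0.33059063 -0.66800856]] [-0.3317943  -0.24085226  1.16361247]
top [[421.26973783   0.         322.66795055]
 [  0.         421.26973783 207.00260434]
 [  0.           0.           1.        ]] [[ 0.02495227 -0.99930215  0.02779557]
 [-0.99464045 -0.02760737 -0.09964043]
 [ 0.10033826 -0.02516034 -0.99463521]] [0.07145664 0.57804806 0.93435973]
wrist [[352.90148192   0.         318.11270204]
 [  0.         352.90148192 197.78843323]
 [  0.           0.           1.        ]] [[ 0.22953113  0.97330009 -0.00154874]
 [ 0.93012409 -0.2188798   0.29489119]
 [ 0.28667863 -0.06912723 -0.95552958]] [-0.6502078  -0.03722798  0.39147899]
```

View pics/scene0.png

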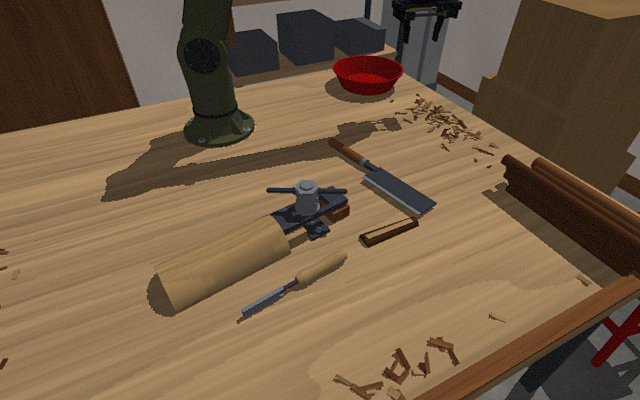

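View pics/top0.png

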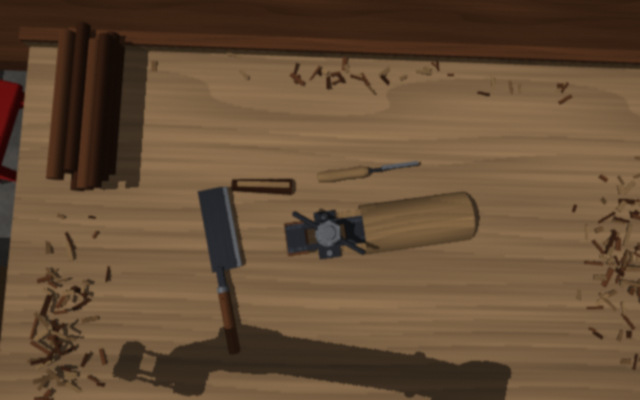

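View pics/wrist0.png

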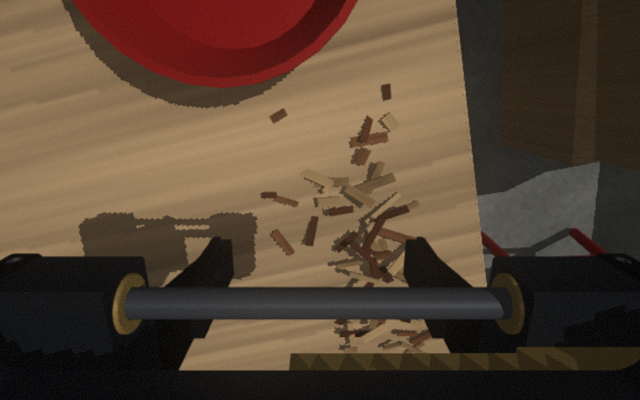

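```bash
cat > h.py <<'E'
import numpy as np,cv2
def cloud(d):
    z=d["range_z"];K=d["K"];v,u=np.mgrid[:z.shape[0],:z.shape[1]]
    c=np.stack([(u-K[0,2])/K[0,0]*z,(v-K[1,2])/K[1,1]*z,z],-1)
    return (c-d["t"])@d["R"]
def proj(d,X):
    c=np.atleast_2d(X)@d["R"].T+d["t"];p=c@d["K"].T;return p[:,:2]/p[:,2:]
def fit(ct,cs):
    pass
E
python3 - <<'E'
import numpy as np,cv2
from h import *
for n,(a,b,c,d_) in dict(top0=(270,180,400,280),scene0=(240,160,370,260)).items():
    d=dict(np.load(f"pics/{n}.npz"));P=cloud(d)
    cv2.imwrite(f"pics/{n}_z.png",cv2.resize(d["frame"][b:d_,a:c,::-1],None,fx=6,fy=6,interpolation=cv2.INTER_CUBIC))
    if n=="top0":
        for (u,v) in [(328,234),(300,216),(355,245),(295,240),(420,220),(355,225),(326,214),(331,254)]:print(u,v,P[v,u].round(4))
        m=(P[...,2]>0.04)&(P[...,2]<.2)&(abs(P[...,0]-P[234,328,0])<.1)&(abs(P[...,1]-P[234,328,1])<.1)
        print(np.histogram(P[m][:,2],bins=40))
        for lo,hi in [(.075,.13)]:
            q=P[m&(P[...,2]>lo)];print(q.mean(0),len(q))
E
```

```text
328 234 [0.5116 0.0764 0.1126]
300 216 [0.5482 0.1356 0.1024]
355 245 [0.4905 0.0187 0.0999]
295 240 [0.4988 0.1466 0.0475]
420 220 [ 0.55   -0.1294  0.0578]
355 225 [0.5356 0.014  0.0481]
326 214 [0.5613 0.0782 0.0146]
331 254 [0.4696 0.0645 0.014 ]
(array([ 21,  31, 162, 562, 498, 192,  74,  74,  36,  13,   1,   1,   1,
         0,   0,   0,   3,   5,   7,   1,   0,   0,   0,   0,   0,   1,
         0,   2,   7,  53,  83, 138,  55,  65, 130,  67,  50,  73,  36,
         4]), array([0.04002668, 0.04199581, 0.04396494, 0.04593407, 0.0479032 ,
       0.04987233, 0.05184147, 0.0538106 , 0.05577973, 0.05774886,
       0.05971799, 0.06168712, 0.06365626, 0.06562539, 0.06759452,
       0.06956365, 0.07153278, 0.07350191, 0.07547105, 0.07744018,
       0.07940931, 0.08137844, 0.08334757, 0.08531671, 0.08728584,
       0.08925497, 0.0912241 , 0.09319323, 0.09516236, 0.0971315 ,
       0.09910063, 0.10106976, 0.10303889, 0.10500802, 0.10697715,
       0.10894629, 0.11091542, 0.11288455, 0.11485368, 0.11682281,
       0.11879194]))
[0.51388823 0.07596827 0.10580126] 773
```

View pics/top0_z.png

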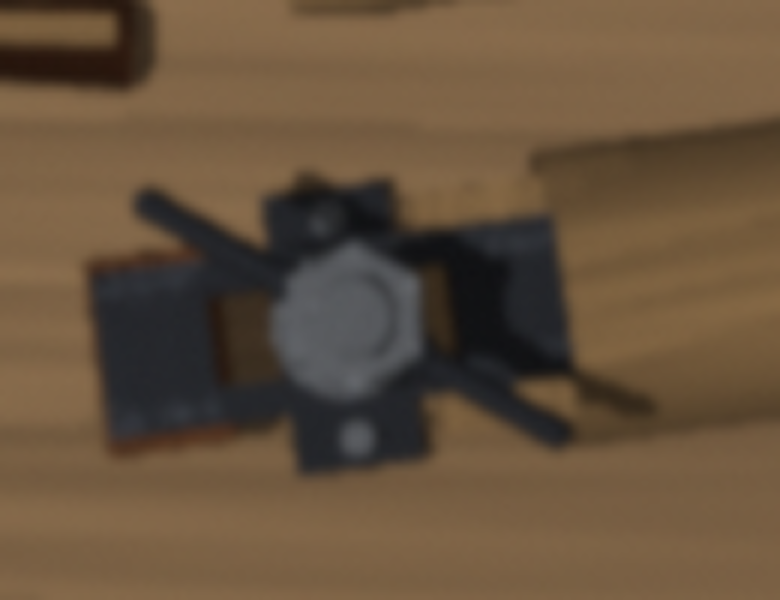

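View pics/scene0_z.png

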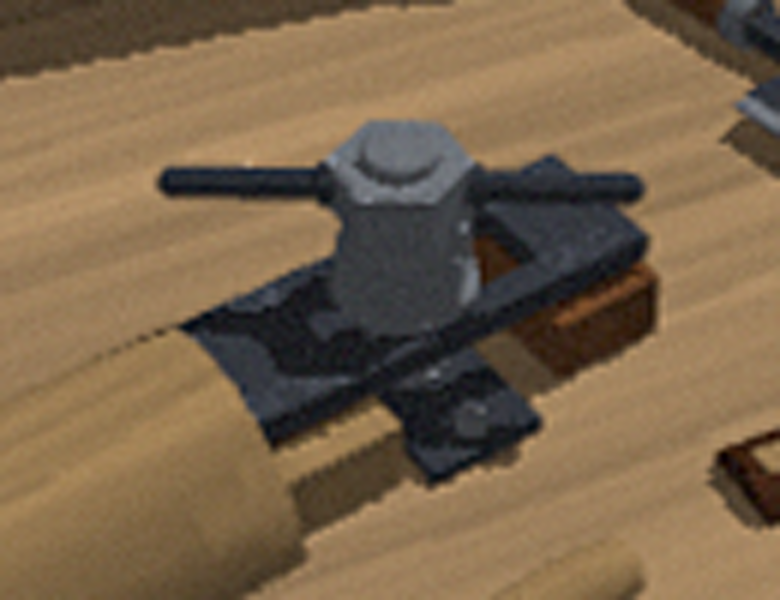

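```bash
cat >> h.py <<'E'
def meas(d,ctr=(0.513,0.076)):
    P=cloud(d);r=np.hypot(P[...,0]-ctr[0],P[...,1]-ctr[1])
    m=(P[...,2]>.078)&(P[...,2]<.125)
    b=P[m&(r>.034)&(r<.095)&(P[...,2]<.112)];n=P[m&(r<.03)&(P[...,2]>.1)]
    rb=np.hypot(*(b[:,:2]-ctr).T)
    w=b[:,:2]-b[:,:2].mean(0);U,S,V=np.linalg.svd(w,full_matrices=False)
    t=w@V[0]
    print("bar n",len(b),"mean",b.mean(0).round(4),"dir deg",np.degrees(np.arctan2(V[0,1],V[0,0])).round(2),"ext",t.min().round(4),t.max().round(4),"perp std",(w@V[1]).std().round(4),"z95",np.percentile(b[:,2],[50,85,95]).round(4))
    e=[b[:,:2].mean(0)+V[0]*x for x in (np.percentile(t,1),np.percentile(t,99))];print("ends",np.round(e,4),"mid",np.mean(e,0).round(4))
    print("nut",len(n),n.mean(0).round(4),n.min(0).round(4),n.max(0).round(4))
    print("z hist",np.histogram(n[:,2],bins=np.arange(.1,.122,.002))[0])
E
python3 - <<'E'
import numpy as np,cv2
from h import *
for n in ("top0","scene0"):
    meas(dict(np.load(f"pics/{n}.npz")))
E
```

```text
bar n 282 mean [0.5142 0.0762 0.1012] dir deg -117.76 ext -0.0864 0.0876 perp std 0.0034 z95 [0.1014 0.103  0.1039]
ends [[5.536e-01 1.510e-01]
 [4.743e-01 4.000e-04]] mid [0.5139 0.0757]
nut 450 [0.514  0.0757 0.1097] [0.489  0.0484 0.1001] [0.539  0.1035 0.1188]
z hist [  9  12  31 103 115  39  65  67   8   1]
bar n 250 mean [0.5197 0.0766 0.0997] dir deg 62.22 ext -0.0884 0.0854 perp std 0.0023 z95 [0.1002 0.1025 0.1032]
ends [[ 0.4793 -0.    ]
 [ 0.559   0.1511]] mid [0.5192 0.0756]
nut 341 [0.5209 0.0738 0.1089] [0.4903 0.0478 0.1   ] [0.5421 0.1013 0.1163]
z hist [ 19  23  29  62 103  14  39  50   2   0]
```

Request:
step_arm(rows=[[[0,0,0],[-20,-17,0],0],[[0,0,0],[-30,-25,0],0],[[0,0,0],[-30,-25,0],0],[[0,0,0],[-30,-25,0],0],[[0,0,0],[-30,-25,0],0],[[0,0,0],[-30,-25,0],0],[[0,0,0],[-30,-25,0],0],[[0,0,0],[-30,-25,0],0],[[0,0,0],[-30,-25,0],0],[[0,0,0],[-30,-25,0],0],[[0,0,0],[-30,-25,0],0],[[0,0,0],[-30,-25,0],0]], grip_force=20)

```text
time: 1.15
position: [0.4254, 0.2594, 0.2231]
tool_rot: [-0.33, -3.116, 0.004]
ft_force: [1.3, -0.3, 0.8]
grip_width: 0.17
```

```bash
cat >> h.py <<'E'
from scipy.spatial.transform import Rotation as Ro
C=np.array([0.515,0.0755])
def polar(p):
    q=np.asarray(p)[:2]-C;return np.hypot(*q)*1e3,np.degrees(np.arctan2(q[1],q[0]))
def plan(wps):
    from bench import status
    s=status.get_state();R=Ro.from_rotvec(s["tool_rot"]).as_matrix();p=s["position"]
    r,a=polar(p);f=s["ft_force"];th=np.radians(a)
    print("t",round(s["time"],2),"pos",p.round(4),"polar",round(r,1),round(a,1),"F",f.round(2),"rotvec",s["tool_rot"].round(3),"grip",round(s["grip_width"],3))
    for w in wps:
        w=np.asarray(w);print(((w-p)@R*1e3).round(1));p=w
def pt(r,a,z): a=np.radians(a);return np.r_[C+r*1e-3*np.array([np.cos(a),np.sin(a)]),z]
E
python3 - <<'E'
from h import *
plan([pt(65,92,.15),pt(65,92,.086)])
E
```

```text
t 1.15 pos [0.4254 0.2594 0.2231] polar 204.6 116.0 F [ 1.31 -0.25  0.83] rotvec [-0.33  -3.116  0.004] grip 0.17
[-111.   -97.8   72.5]
[-0.5  0.2 64. ]
```

Request:
step_arm(rows=[[[0,0,0],[-28,-25,15],0],[[0,0,0],[-28,-25,20],0],[[0,0,0],[-28,-25,20],0],[[0,0,0],[-20,-16,15],0],[[0,0,0],[0,0,0],0],[[0,0,0],[0,0,0],0]])

```text
time: 1.65
position: [0.5126, 0.1358, 0.1534]
tool_rot: [-0.356, -3.119, 0.004]
ft_force: [-0.7, -0.1, -0.2]
grip_width: 0.004
```

```bash
python3 - <<'E'
from h import *
plan([pt(65,94,.15),pt(65,94,.086)])
from bench import optics
for n in ("top","wrist"):
    d=optics.get_image(n);cv2.imwrite(f"pics/{n}1.png",d["frame"][:,:,::-1]);
    if n=="top":cv2.imwrite("pics/top1z.png",cv2.resize(d["frame"][150:300,240:440,::-1],None,fx=4,fy=4,interpolation=cv2.INTER_CUBIC))
E
```

```text
t 1.65 pos [0.5126 0.1358 0.1534] polar 60.3 92.2 F [-0.71 -0.06 -0.18] rotvec [-0.356 -3.119  0.004] grip 0.004
[3.1 4.  3.4]
[-0.2  0.2 64. ]
```

View pics/wrist1.png

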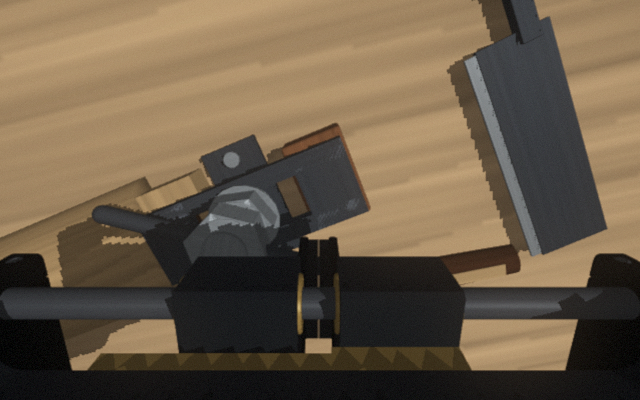

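View pics/top1z.png

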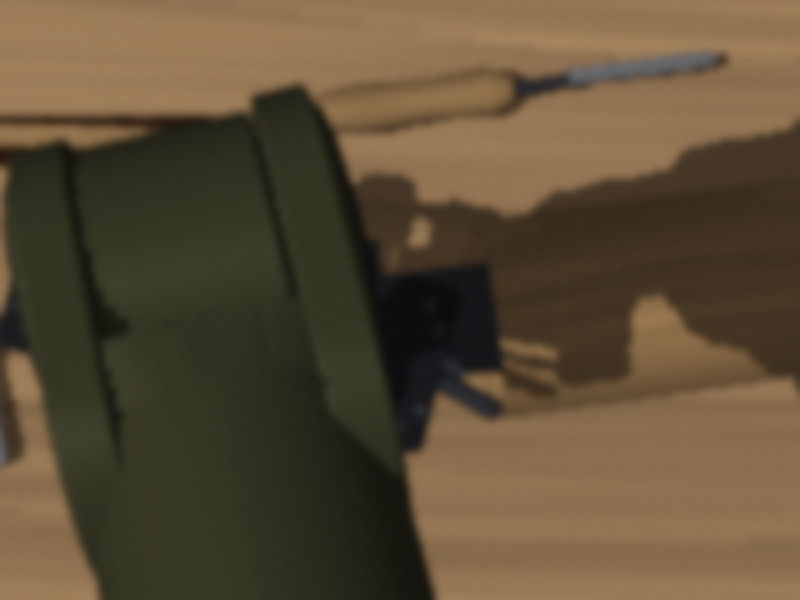

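Request:
step_arm(rows=[[[0,0,0],[2,4,16],0],[[0,0,0],[1,0,20],0],[[0,0,0],[0,0,20],0],[[0,0,0],[0,0,10],0],[[0,0,0],[0,0,0],0]])

```text
time: 2.17
position: [0.5099, 0.1523, 0.0907]
tool_rot: [0.331, 3.12, 0.011]
ft_force: [-0.2, 0.5, 0.8]
grip_width: 0.006
```

```bash
python3 - <<'E'
from h import *
plan([pt(65,a,.087) for a in range(85,0,-8)])
from bench import optics
for n in ("scene",):
    d=optics.get_image(n)
    cv2.imwrite("pics/scene2z.png",cv2.resize(d["frame"][130:270,220:400,::-1],None,fx=4,fy=4,interpolation=cv2.INTER_CUBIC))
E
```

```text
t 2.17 pos [0.5099 0.1523 0.0907] polar 77.0 93.8 F [-0.24  0.54  0.76] rotvec [0.331 3.12  0.011] grip 0.006
[-13.   -9.5   3.6]
[-9.1  0.5  0. ]
[-9.  -0.8  0. ]
[-8.8 -2.   0. ]
[-8.5 -3.2  0. ]
[-7.9 -4.4 -0. ]
[-7.3 -5.4 -0. ]
[-6.4 -6.4 -0. ]
[-5.5 -7.2 -0. ]
[-4.4 -7.9 -0. ]
[-3.3 -8.5 -0.1]
```

View pics/scene2z.png

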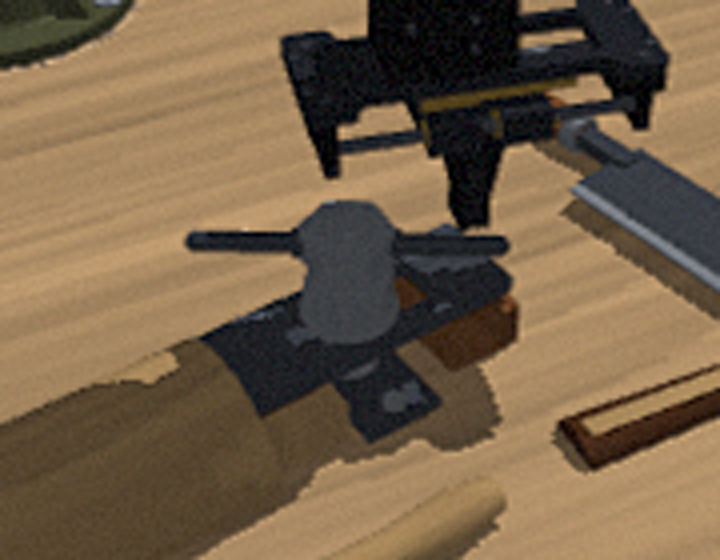

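Request:
step_arm(rows=[[[0,0,0],[-6,-6,2],0],[[0,0,0],[-8,-4,2],0],[[0,0,0],[-9,0,0],0],[[0,0,0],[-9,-1,0],0],[[0,0,0],[-9,-2,0],0],[[0,0,0],[-8.5,-3,0],0]])

```text
time: 2.72
position: [0.5602, 0.1278, 0.0919]
tool_rot: [0.323, 3.117, 0.019]
ft_force: [-1.0, 0.8, -0.6]
grip_width: 0.006
```

```bash
python3 - <<'E'
from h import *
from bench import status
r,a=polar(status.get_state()["position"])
plan([pt(65,a-10*k,.087) for k in range(1,13)])
from bench import optics
for n in ("scene",):
    d=optics.get_image(n)
    cv2.imwrite("pics/scene3z.png",cv2.resize(d["frame"][130:270,220:400,::-1],None,fx=4,fy=4,interpolation=cv2.INTER_CUBIC))
E
```

```text
t 2.72 pos [0.5602 0.1278 0.0919] polar 69.1 49.2 F [-1.04  0.78 -0.6 ] rotvec [0.323 3.117 0.019] grip 0.006
[ -7.4 -10.    4.9]
[-8.2 -7.9 -0. ]
[-6.7 -9.2 -0.1]
[ -5.  -10.2  -0.1]
[ -3.1 -10.9  -0.1]
[ -1.2 -11.3  -0.1]
[  0.8 -11.3  -0.1]
[  2.7 -11.   -0.2]
[  4.6 -10.3  -0.2]
[ 6.3 -9.4 -0.2]
[ 7.9 -8.1 -0.2]
[ 9.2 -6.7 -0.1]
```

View pics/scene3z.png

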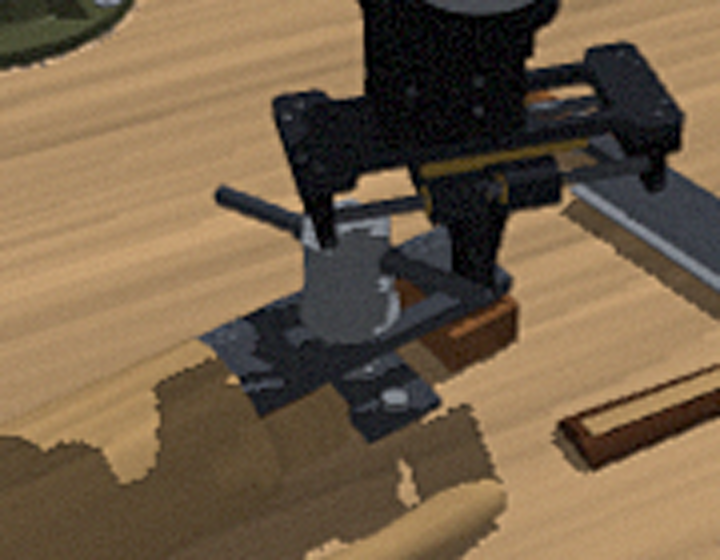

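Request:
step_arm(rows=[[[0,0,0],[-7,-9,2],0],[[0,0,0],[-8,-8,2],0],[[0,0,0],[-7,-9,1],0],[[0,0,0],[-5,-10,1],0],[[0,0,0],[-3,-11,0],0],[[0,0,0],[-1,-11,0],0],[[0,0,0],[1,-11,0],0]])

```text
time: 3.35
position: [0.5816, 0.0488, 0.0856]
tool_rot: [0.324, 3.112, 0.021]
ft_force: [-0.7, 2.5, 0.5]
grip_width: 0.006
```

```bash
python3 - <<'E'
from h import *
from bench import status
r,a=polar(status.get_state()["position"])
plan([pt(63,a-10*k,.087) for k in range(1,13)])
E
```

```text
t 3.35 pos [0.5816 0.0488 0.0856] polar 71.8 -21.9 F [-0.73  2.52  0.5 ] rotvec [0.324 3.112 0.021] grip 0.006
[11.5 -9.1 -1.7]
[  4.6 -10.   -0.2]
[ 6.3 -9.  -0.2]
[ 7.8 -7.8 -0.2]
[ 9.  -6.3 -0.2]
[10.  -4.6 -0.2]
[10.6 -2.8 -0.2]
[10.9 -1.  -0.1]
[10.9  1.  -0.1]
[10.6  2.8 -0.1]
[10.   4.6 -0. ]
[ 9.   6.3 -0. ]
```

Request:
step_arm(rows=[[[0,0,0],[8,-9,0],0],[[0,0,0],[6,-10,0],0],[[0,0,0],[7,-9,0],0],[[0,0,0],[8,-8,0],0],[[0,0,0],[9,-6,0],0],[[0,0,0],[10,-5,0],0],[[0,0,0],[11,-3,0],0],[[0,0,0],[11,-1,0],0],[[0,0,0],[11,1,0],0]])

```text
time: 4.1
position: [0.487, 0.0037, 0.0851]
tool_rot: [0.337, 3.102, 0.02]
ft_force: [1.2, -0.3, 0.1]
grip_width: 0.004
```

```bash
python3 - <<'E'
from h import *
from bench import status,optics
r,a=polar(status.get_state()["position"])
plan([pt(63,a-10*k,.087) for k in range(1,13)])
d=optics.get_image("scene")
cv2.imwrite("pics/scene4z.png",cv2.resize(d["frame"][130:270,220:400,::-1],None,fx=4,fy=4,interpolation=cv2.INTER_CUBIC))
E
```

```text
t 4.1 pos [0.487  0.0037 0.0851] polar 77.0 -111.3 F [ 1.23 -0.29  0.1 ] rotvec [0.337 3.102 0.02 ] grip 0.004
[ 8.5 16.5 -1.8]
[10.   4.5 -0.1]
[ 9.1  6.1 -0.1]
[ 7.9  7.6 -0. ]
[6.5 8.9 0. ]
[4.8 9.9 0.1]
[ 3.  10.6  0.1]
[ 1.2 10.9  0.1]
[-0.7 11.   0.2]
[-2.6 10.7  0.2]
[-4.4 10.   0.2]
[-6.1  9.1  0.3]
```

View pics/scene4z.png

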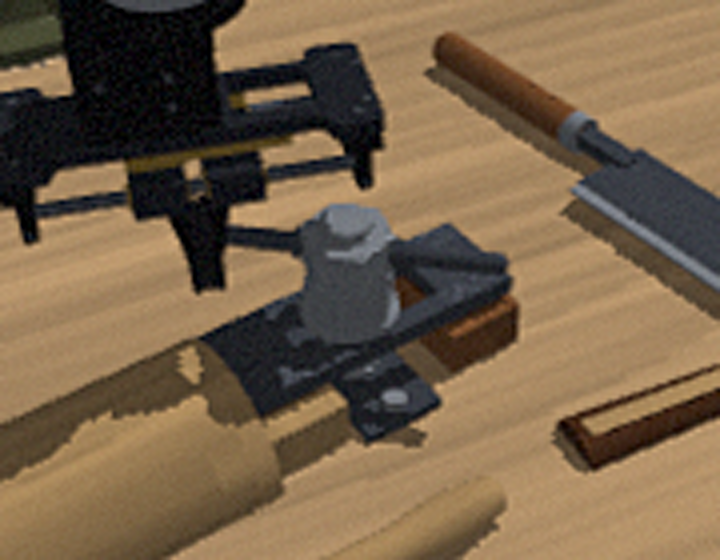

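Request:
step_arm(rows=[[[0,0,0],[8,9,0],0],[[0,0,0],[9,9,0],0],[[0,0,0],[9,9,0],0],[[0,0,0],[8,9,0],0],[[0,0,0],[6,9,0],0],[[0,0,0],[5,10,0],0],[[0,0,0],[3,11,0],0],[[0,0,0],[1,11,0],0]])

```text
time: 4.82
position: [0.4496, 0.0828, 0.0855]
tool_rot: [0.345, 3.101, 0.015]
ft_force: [0.7, -1.1, -0.2]
grip_width: 0.004
```

```bash
python3 - <<'E'
from h import *
from bench import status,optics
r,a=polar(status.get_state()["position"])
plan([pt(63,a-10*k,.087) for k in range(1,13)])
d=optics.get_image("scene")
cv2.imwrite("pics/scene5z.png",cv2.resize(d["frame"][130:270,220:400,::-1],None,fx=4,fy=4,interpolation=cv2.INTER_CUBIC))
E
```

```text
t 4.82 pos [0.4496 0.0828 0.0855] polar 65.8 173.6 F [ 0.74 -1.11 -0.23] rotvec [0.345 3.101 0.015] grip 0.004
[-2.5 11.3 -1.3]
[-1.7 10.9  0.2]
[-3.5 10.4  0.2]
[-5.3  9.6  0.2]
[-6.9  8.6  0.2]
[-8.2  7.3  0.3]
[-9.4  5.7  0.3]
[-10.2   4.    0.3]
[-10.8   2.2   0.2]
[-11.    0.3   0.2]
[-10.9  -1.7   0.2]
[-10.4  -3.5   0.2]
```

View pics/scene5z.png

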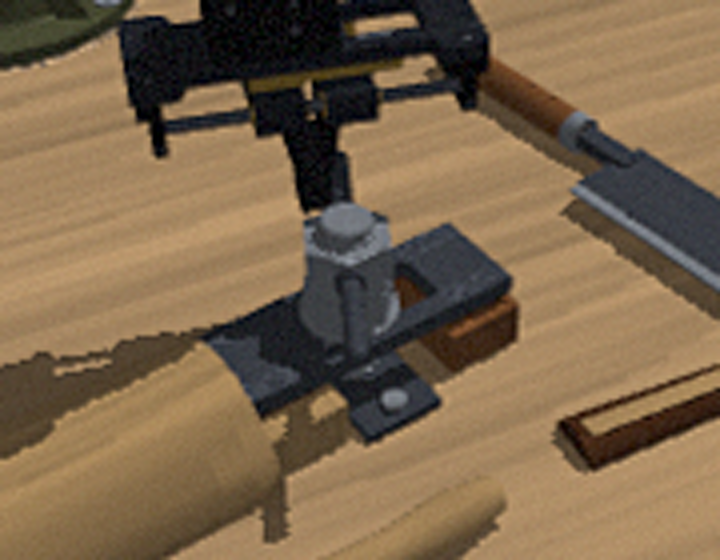

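Request:
step_arm(rows=[[[0,0,0],[-1,8,0],0],[[0,0,0],[-1,8,0],0],[[0,0,0],[-2,8,0],0],[[0,0,0],[-3,7,0],0],[[0,0,0],[-4,7,0],0]])

```text
time: 5.28
position: [0.4696, 0.1201, 0.0857]
tool_rot: [0.344, 3.103, 0.014]
ft_force: [-0.0, -1.0, -0.2]
grip_width: 0.008
```

```bash
cat >> h.py <<'E'
def nxt(r=64,st=7,n=8,pic=None,z=.086):
    from bench import status,optics
    s=status.get_state();p=s["position"]
    a=polar(p)[1];plan([pt(r,a-st*k,z) for k in range(1,n+1)])
    t=np.radians(a);F=s["ft_force"];q=p[:2]-C
    print("Ftan(ccw)",F[:2]@[-np.sin(t),np.cos(t)],"Mz of F at TCP about stud",q[0]*F[1]-q[1]*F[0],"Tz",s["torque"])
    if pic:
        d=optics.get_image("scene");cv2.imwrite(f"pics/{pic}.png",cv2.resize(d["frame"][130:270,220:400,::-1],None,fx=4,fy=4,interpolation=cv2.INTER_CUBIC))
E
python3 -c "
from h import *
nxt()"
```

```text
t 5.28 pos [0.4696 0.1201 0.0857] polar 63.7 135.5 F [-0.01 -1.05 -0.23] rotvec [0.344 3.103 0.014] grip 0.008
[-4.2  6.6 -0.2]
[-5.3  5.8  0.2]
[-5.9  5.1  0.2]
[-6.5  4.3  0.2]
[-7.   3.5  0.2]
[-7.4  2.6  0.2]
[-7.6  1.7  0.2]
[-7.8  0.8  0.2]
Ftan(ccw) 0.7585975941623909 Mz of F at TCP about stud 0.04830415795571391 Tz [-0.21056638  0.11326621 -0.02417886]
```

Request:
step_arm(rows=[[[0,0,0],[-4,6,0],0],[[0,0,0],[-5,6,0],0],[[0,0,0],[-6,5,0],0],[[0,0,0],[-6,4,0],0],[[0,0,0],[-7,3,0],0]])

```text
time: 5.7
position: [0.5051, 0.1409, 0.0858]
tool_rot: [0.341, 3.105, 0.013]
ft_force: [-1.0, -1.5, -0.3]
grip_width: 0.005
```

```bash
python3 -c "
from h import *
nxt(pic='scene6')"
```

```text
t 5.7 pos [0.5051 0.1409 0.0858] polar 66.2 98.6 F [-0.99 -1.5  -0.26] rotvec [0.341 3.105 0.013] grip 0.005
[-8.2  0.3 -0. ]
[-7.7  1.4  0.1]
[-7.8  0.5  0.1]
[-7.8 -0.5  0.1]
[-7.7 -1.4  0.1]
[-7.5 -2.3  0.1]
[-7.1 -3.2  0.1]
[-6.7 -4.1  0.1]
Ftan(ccw) 1.20150628218483 Mz of F at TCP about stud 0.07951705119432485 Tz [-0.07598412  0.24378512 -0.01618931]
```

View pics/scene6.png

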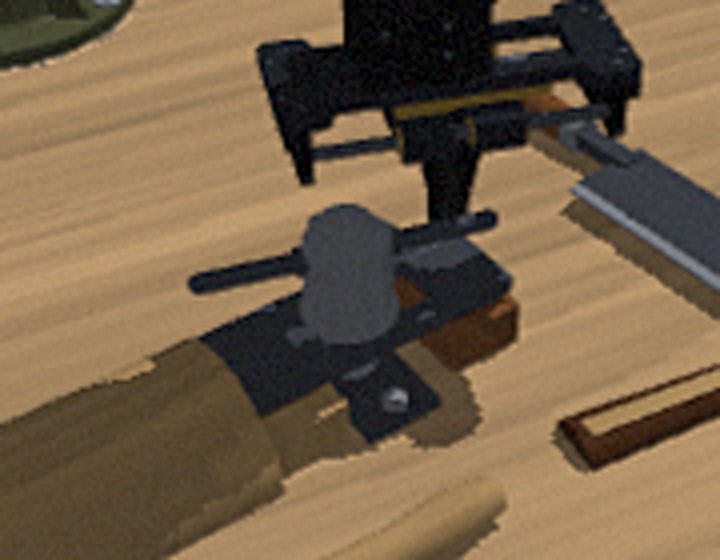

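```bash
python3 -c "
from h import *
nxt(r=76,st=6)"
```

```text
t 5.75 pos [0.507  0.1411 0.0861] polar 66.1 97.0 F [1.8  1.16 1.19] rotvec [0.342 3.102 0.014] grip 0.003
[-4.3 11.6  0.4]
[-7.8  1.5  0.2]
[-7.9  0.6  0.2]
[-8.  -0.2  0.2]
[-7.9 -1.   0.1]
[-7.7 -1.9  0.1]
[-7.5 -2.7  0.1]
[-7.2 -3.4  0.1]
Ftan(ccw) -1.9256193645212274 Mz of F at TCP about stud -0.12733706506937317 Tz [ 0.03101943 -0.13275987 -0.00472843]
```

Request:
step_arm(rows=[[[0,0,0],[-5,5,0],0],[[0,0,0],[-6,5,0],0],[[0,0,0],[-7,2,0],0],[[0,0,0],[-7,1,0],0],[[0,0,0],[-7,0,0],0]])

```text
time: 6.17
position: [0.5421, 0.1479, 0.0861]
tool_rot: [0.342, 3.107, 0.013]
ft_force: [-4.4, -0.2, -0.4]
grip_width: 0.01
```

```bash
python3 -c "
from h import *
nxt(r=76,st=5)"
```

```text
t 6.17 pos [0.5421 0.1479 0.0861] polar 77.3 69.4 F [-4.42 -0.24 -0.43] rotvec [0.342 3.107 0.013] grip 0.01
[-6.3 -2.5  0.2]
[-6.4 -1.8  0.1]
[-6.2 -2.3  0.1]
[-6.  -2.9  0.1]
[-5.7 -3.4  0.1]
[-5.4 -3.9  0. ]
[-5.  -4.3  0. ]
[-4.6 -4.7  0. ]
Ftan(ccw) 4.049649144227238 Mz of F at TCP about stud 0.31308261631365175 Tz [-0.08171224  0.87456558 -0.02486377]
```

Request:
step_arm(rows=[[[0,0,0],[-4,-1.5,0],0],[[0,0,0],[-4,-1.5,0],0]])

```text
time: 6.33
position: [0.5492, 0.1438, 0.0858]
tool_rot: [0.341, 3.111, 0.014]
ft_force: [-4.8, 1.1, 2.3]
grip_width: 0.005
```

```bash
python3 -c "
from h import *
nxt(r=76,st=5)"
```

```text
t 6.33 pos [0.5492 0.1438 0.0858] polar 76.3 63.4 F [-4.77  1.06  2.32] rotvec [0.341 3.111 0.014] grip 0.005
[-6.3 -2.2 -0.2]
[-6.2 -2.4  0. ]
[-5.9 -3.   0. ]
[-5.6 -3.5  0. ]
[-5.3 -3.9  0. ]
[-5.  -4.4  0. ]
[-4.6 -4.8  0. ]
[-4.1 -5.2 -0. ]
Ftan(ccw) 4.742222684586838 Mz of F at TCP about stud 0.3620013517590708 Tz [ 0.19385469  1.15715887 -0.00640285]
```

Request:
step_arm(rows=[[[0,0,0],[-3.5,-1.5,0],0],[[0,0,0],[-3.5,-1.5,0],0],[[0,0,0],[-2,-1,0],0],[[0,0,0],[-1.5,-1,0],0]])

```text
time: 6.67
position: [0.5557, 0.1381, 0.0857]
tool_rot: [0.342, 3.119, 0.018]
ft_force: [-5.6, 2.8, 1.8]
grip_width: -0.001
```

```bash
python3 -c "
from h import *
nxt(r=76,st=5,pic='scene7')"
```

```text
t 6.67 pos [0.5557 0.1381 0.0857] polar 74.7 56.9 F [-5.63  2.75  1.78] rotvec [0.342 3.119 0.018] grip -0.001
[-6.6 -1.3 -0.3]
[-5.9 -3.1 -0. ]
[-5.6 -3.6 -0. ]
[-5.2 -4.1 -0. ]
[-4.8 -4.5 -0. ]
[-4.4 -4.9 -0. ]
[-4.  -5.3 -0.1]
[-3.5 -5.6 -0.1]
Ftan(ccw) 6.220944522338139 Mz of F at TCP about stud 0.464417940567042 Tz [ 0.63706838  1.20367057 -0.00541045]
```

View pics/scene7.png

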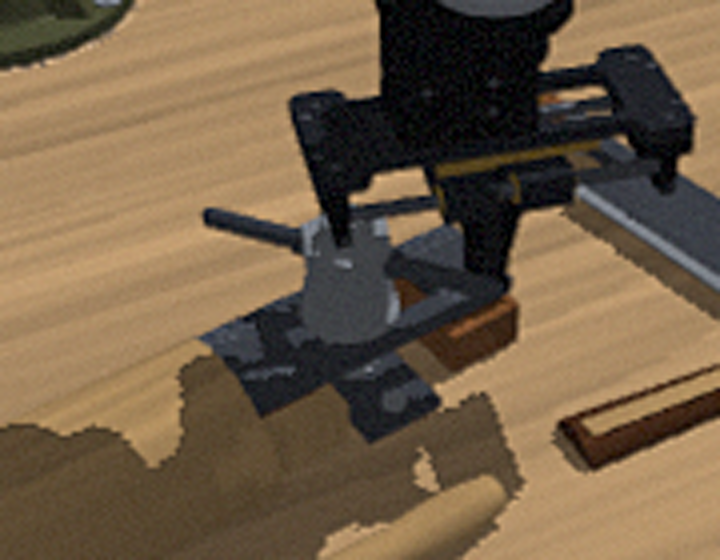

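Request:
step_arm(rows=[[[0,0,0],[-3.5,-1,0],0],[[0,0,0],[-3,-1.5,0],0],[[0,0,0],[-3,-1.5,0],0],[[0,0,0],[-2,-1,0],0]])

```text
time: 7.05
position: [0.5601, 0.1344, 0.0855]
tool_rot: [-0.337, -3.114, -0.025]
ft_force: [-7.2, 2.3, 3.6]
grip_width: 0.007
```

```bash
python3 -c "
from h import *
nxt(r=76,st=4)"
```

```text
t 7.05 pos [0.5601 0.1344 0.0855] polar 74.2 52.6 F [-7.24  2.27  3.57] rotvec [-0.337 -3.114 -0.025] grip 0.007
[-5.5 -0.8 -0.6]
[-4.5 -2.7 -0.1]
[-4.3 -3.  -0.1]
[-4.1 -3.3 -0.1]
[-3.9 -3.6 -0.1]
[-3.6 -3.9 -0.1]
[-3.3 -4.1 -0.1]
[-3.  -4.4 -0.1]
Ftan(ccw) 7.128087236633184 Mz of F at TCP about stud 0.5291491465020257 Tz [0.60255358 1.54276834 0.0068133 ]
```

Request:
step_arm(rows=[[[0,0,0],[-4,-1.5,0],0],[[0,0,0],[-4,-2,0],0],[[0,0,0],[-4,-2,0],0],[[0,0,0],[-3,-1.5,0],0]])

```text
time: 7.38
position: [0.5655, 0.1303, 0.0847]
tool_rot: [-0.328, -3.096, -0.035]
ft_force: [-6.1, 3.7, 3.5]
grip_width: 0.007
```

```bash
python3 -c "
from h import *
nxt(r=76,st=4)"
```

```text
t 7.38 pos [0.5655 0.1303 0.0847] polar 74.5 47.4 F [-6.11  3.71  3.51] rotvec [-0.328 -3.096 -0.035] grip 0.007
[-5.2 -1.6 -1.5]
[-4.3 -3.2 -0.2]
[-4.  -3.4 -0.2]
[-3.8 -3.7 -0.2]
[-3.5 -4.  -0.2]
[-3.2 -4.2 -0.2]
[-2.9 -4.4 -0.2]
[-2.6 -4.6 -0.2]
Ftan(ccw) 7.004058224076805 Mz of F at TCP about stud 0.5220308450717406 Tz [ 0.93322109  1.38372976 -0.03660367]
```

```bash
cat > rd.py <<'E'
from h import *
from bench import status,optics
M=[];A=[]
for i in range(6):
    s=status.get_state();p=s["position"];F=s["ft_force"];q=p[:2]-C
    M.append(q[0]*F[1]-q[1]*F[0]);A.append(polar(p)[1]);print(F.round(2),round(M[-1],3),round(A[-1],2))
    d=optics.get_image("scene")
print(np.mean(M))
cv2.imwrite(f"pics/scene8.png",cv2.resize(d["frame"][130:270,220:400,::-1],None,fx=4,fy=4,interpolation=cv2.INTER_CUBIC))
nxt(76,4,4)
E
python3 rd.py
```

```text
[-6.11  3.71  3.51] 0.522 47.38
[-6.36  5.25  1.79] 0.615 47.21
[-6.44  3.22  2.07] 0.517 47.27
[-6.51  3.73  1.75] 0.547 47.3
[-7.1   5.06  2.89] 0.647 47.33
[-6.69  4.04  3.71] 0.573 47.33
0.5704884564724536
t 7.68 pos [0.5657 0.1306 0.0846] polar 74.9 47.3 F [-6.42  3.93  2.49] rotvec [-0.327 -3.097 -0.035] grip 0.008
[-5.  -1.9 -1.6]
[-4.3 -3.2 -0.2]
[-4.  -3.4 -0.2]
[-3.8 -3.7 -0.2]
Ftan(ccw) 7.386033669123321 Mz of F at TCP about stud 0.5529781251087965 Tz [0.80215267 1.3630194  0.0246871 ]
```

View pics/scene8.png

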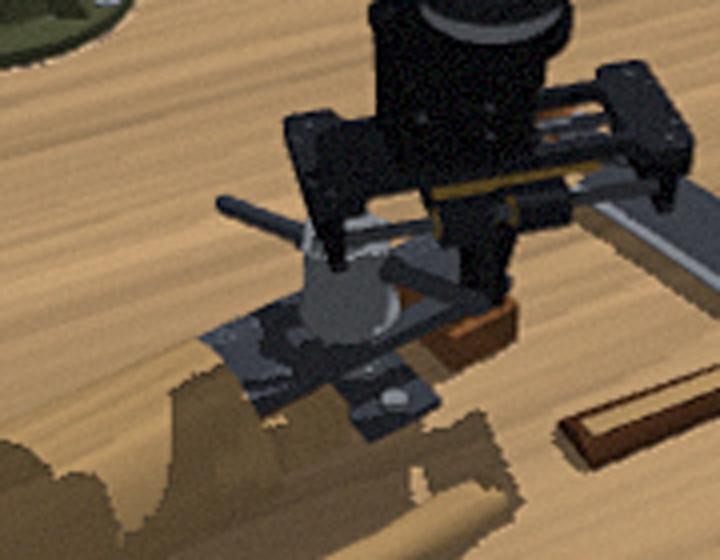

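Request:
step_arm(rows=[[[0,0,0],[-4,-2,0],0],[[0,0,0],[-4,-2,0],0],[[0,0,0],[-4,-2,0],0],[[0,0,0],[-4,-2,0],0]])

```text
time: 8.02
position: [0.5703, 0.128, 0.0833]
tool_rot: [-0.314, -3.077, -0.048]
ft_force: [-9.6, 3.2, 4.7]
grip_width: 0.002
```

```bash
python3 rd.py
```

```text
[-9.61  3.16  4.73] 0.68 43.52
[-8.37  5.17  3.28] 0.726 43.08
[-6.96  3.49  3.07] 0.559 43.13
[-6.91  4.31  2.69] 0.603 43.15
[-7.13  4.2   4.11] 0.608 43.18
[-7.85  4.95  2.5 ] 0.687 43.18
0.6435104379451219
t 8.32 pos [0.5708 0.1278 0.0832] polar 76.5 43.2 F [-6.83  4.82  2.54] rotvec [-0.315 -3.079 -0.048] grip 0.005
[-3.8 -3.5 -3. ]
[-4.  -3.5 -0.3]
[-3.7 -3.8 -0.3]
[-3.5 -4.  -0.3]
Ftan(ccw) 8.190059580124549 Mz of F at TCP about stud 0.6266575987667105 Tz [0.8169811  1.46840112 0.00342316]
```

Request:
step_arm(rows=[[[0,0,0],[-4,-3,0],0],[[0,0,0],[-4,-3,0],0],[[0,0,0],[-4,-3,0],0],[[0,0,0],[-4,-3,0],0]])

```text
time: 8.65
position: [0.5747, 0.1241, 0.0823]
tool_rot: [-0.299, -3.059, -0.066]
ft_force: [-9.4, 5.9, 4.6]
grip_width: 0.006
```

```bash
python3 rd.py
```

```text
[-9.37  5.89  4.62] 0.807 39.15
[-7.15  4.34  3.6 ] 0.607 38.73
[-7.43  5.92  3.85] 0.716 38.82
[-7.32  4.9   3.53] 0.65 38.86
[-7.96  6.46  3.45] 0.775 38.88
[-7.48  5.79  3.27] 0.711 38.89
0.7108185646331736
t 8.95 pos [0.5751 0.124  0.0822] polar 77.3 38.9 F [-6.74  5.25  3.02] rotvec [-0.3   -3.06  -0.066] grip 0.008
[-2.9 -4.4 -4.2]
[-3.7 -3.8 -0.4]
[-3.4 -4.1 -0.4]
[-3.1 -4.3 -0.4]
Ftan(ccw) 8.323182089839932 Mz of F at TCP about stud 0.6430735875114089 Tz [1.08100299 1.49218181 0.01776326]
```

View pics/scene8.png

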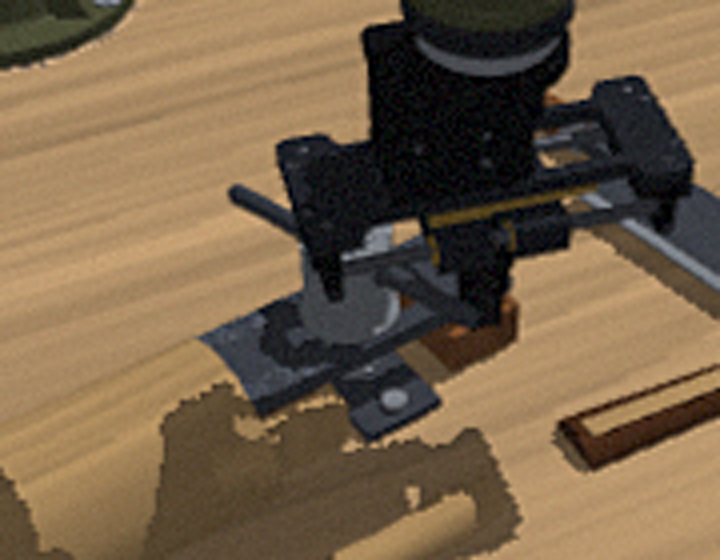

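Request:
step_arm(rows=[[[0,0,0],[5,4,0],0],[[0,0,0],[10,7,0],0],[[0,0,0],[10,7,0],0],[[0,0,0],[0,5,-20],0],[[0,0,0],[0,5,-30],0],[[0,0,0],[0,10,-35],0],[[0,0,0],[0,30,-30],0],[[0,0,0],[0,35,-10],0],[[0,0,0],[0,35,0],0],[[0,0,0],[0,35,0],0],[[0,0,0],[0,35,0],0],[[0,0,0],[0,35,0],0]])

```text
time: 9.95
position: [0.6106, 0.3603, 0.2295]
tool_rot: [-0.33, -3.079, -0.068]
ft_force: [1.6, -0.6, -0.8]
grip_width: 0.007
```

```bash
python3 - <<'E'
from h import *
from bench import optics,status
plan([])
for n in ("scene","top"):
    d=optics.get_image(n);cv2.imwrite(f"pics/{n}9.png",d["frame"][:,:,::-1])
    b=(220,130,400,270) if n=="scene" else (240,150,440,300)
    cv2.imwrite(f"pics/{n}9z.png",cv2.resize(d["frame"][b[1]:b[3],b[0]:b[2],::-1],None,fx=4,fy=4,interpolation=cv2.INTER_CUBIC))
    np.savez(f"pics/{n}9.npz",**d);meas(d)
E
```

```text
t 9.95 pos [0.6106 0.3603 0.2295] polar 300.4 71.4 F [ 1.58 -0.62 -0.77] rotvec [-0.33  -3.079 -0.068] grip 0.007
bar n 237 mean [0.5273 0.0792 0.0933] dir deg 25.72 ext -0.0964 0.076 perp std 0.0028 z95 [0.0939 0.0958 0.0964]
ends [[0.4425 0.0384]
 [0.5955 0.1121]] mid [0.519  0.0752]
nut 269 [0.5217 0.074  0.107 ] [0.492  0.0509 0.1001] [0.5403 0.1008 0.116 ]
z hist [87 46 11 14  7 10 43 50  1  0]
bar n 281 mean [0.5135 0.0756 0.0945] dir deg -154.19 ext -0.0873 0.0861 perp std 0.0034 z95 [0.0947 0.0966 0.0977]
ends [[0.591  0.1131]
 [0.437  0.0386]] mid [0.514  0.0758]
nut 374 [0.5137 0.0759 0.1071] [0.4911 0.0507 0.1001] [0.5372 0.1012 0.1182]
z hist [112  82  20   2   5  14  57  68  13   1]
```

View pics/scene9z.png

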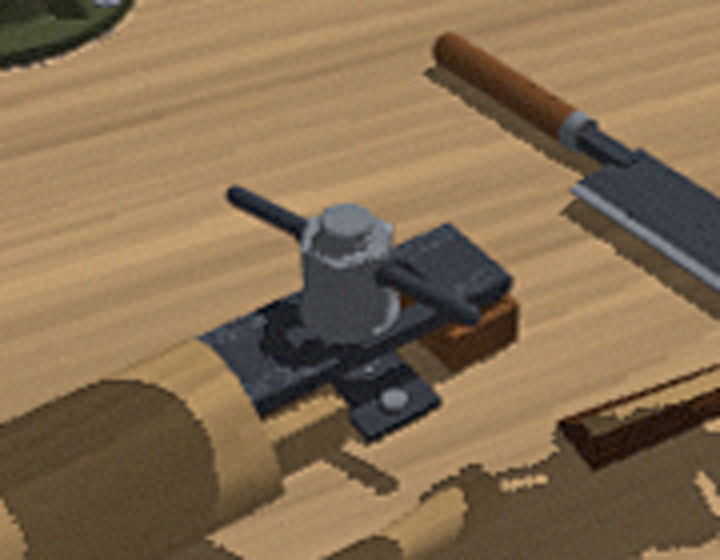

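View pics/top9.png

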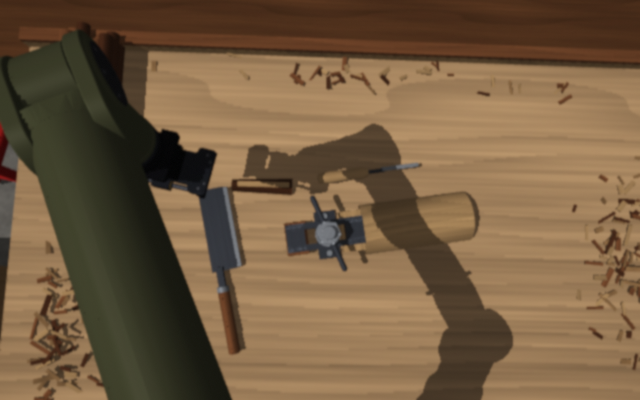

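Request:
step_arm(rows=[[[0,0,0],[0,0,0],0],[[0,0,0],[0,0,0],0],[[0,0,0],[0,0,0],0],[[0,0,0],[0,0,0],0],[[0,0,0],[0,0,0],0],[[0,0,0],[0,0,0],0]])

```text
time: 10.55
position: [0.6079, 0.3652, 0.228]
tool_rot: [-0.318, -3.081, -0.07]
ft_force: [1.1, -0.7, -0.5]
grip_width: 0.006
```

```bash
python3 - <<'E'
from h import *
from bench import optics,status
F=[];T=[]
for i in range(12):
    s=status.get_state();F.append(s["ft_force"]);T.append(s["torque"]);d=optics.get_image("top")
print(np.mean(F,0),np.std(F,0),np.mean(T,0))
meas(d)
a=np.load("pics/top0.npz")["frame"].astype(int);b=d["frame"].astype(int)
for n,(u0,v0,u1,v1) in dict(gouge=(310,150,430,190),cleaver=(195,180,250,360),stick=(225,172,300,200)).items():
    print(n,"mean diff",abs(a-b)[v0:v1,u0:u1].mean().round(1))
E
```

```text
[ 0.31922496 -0.09188168 -0.10311006] [0.46870604 0.48508104 0.55356006] [-0.05662281 -0.03597836  0.00023763]
bar n 280 mean [0.5137 0.0757 0.0946] dir deg -154.19 ext -0.0875 0.0868 perp std 0.0034 z95 [0.0946 0.0966 0.0976]
ends [[0.5909 0.113 ]
 [0.4372 0.0387]] mid [0.514  0.0759]
nut 382 [0.514  0.0756 0.107 ] [0.4893 0.0508 0.1001] [0.539  0.1012 0.1179]
z hist [113  83  25   3   5  20  57  60  16   0]
gouge mean diff 32.7
cleaver mean diff 29.1
stick mean diff 24.7
```

```bash
python3 -c "
from bench import order
print(order.close_job())"
```

```text
the job is handed in; nothing more can be done
None
```

The upper nut is run down onto the lower nut and locked, and the job is handed in at about 11 s of the 72 s allowed. I pushed the bar round clockwise with the closed fingers by about 396°, which lowered the nut about 6.5 mm. The last slow push was near the bar end.

**Torque:** held at rest, the push averaged about 0.71 N m, or 9.9 N at 72 mm. The highest single reading was 0.81 N m, and single readings vary by about 0.05 N m or more. That stays below the 0.9 N m that would drag the lower nut round. Torque over the last stretch rose at about the rate your figures give, 10 N at 0.7 rad.

**After letting go:**
- The bar stayed at 25.8°, with no spring-back between two looks about 1 s apart.
- The unloaded force reading returned to within about 0.3 N of zero, and the arm stood clear of everything.

**Not fully confirmed:**
- I did not directly measure whether the lower nut moved; that it stayed put rests on the torque figures.
- The gouge, cleaver and stick look to be where they were in the top view, and the arm never came down near them. A picture difference over those areas was no use, probably because the arm's shadow had moved.

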